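Find the rattling tin at the welding bench

TASK

One of the three sealed tins on the welding bench has a loose ball inside: working from the robot's left to its right, lift each tin clear of the bench, shake it (or rock it) well end to end along its length, and set it back upright about where it stood. After all three have been shaken, present the one that rattles: hold it still and level over the middle of the rubber mat, its underside about 15 cm above the bench, and finish while still holding it there. Leave everything else on the bench where it is.

Things in the scene. Friction and masses are not known exactly. Their poses are not given: they have to be found in the camera images.
- tin_left: the left one (from the robot; left is +y) of three outwardly identical sealed bare-metal tins: flat-sided box 96 long (its x), 56 wide (its y), 50 high, lid clipped shut. Origin: centre of its underside, z up. Grip across the 56 width. Each tin weighs 0.16 to 0.55 kg at random, contents aside
- tin_middle: the middle one (from the robot; left is +y) of three outwardly identical sealed bare-metal tins: flat-sided box 96 long (its x), 56 wide (its y), 50 high, lid clipped shut. Origin: centre of its underside, z up. Grip across the 56 width. In just one tin, any of the three, a steel ball (34 across, 0.16 kg) rolls freely 54 mm along the length and knocks on the end walls; in the others nothing moves
- tin_right: the right one (from the robot; left is +y) of three outwardly identical sealed bare-metal tins: flat-sided box 96 long (its x), 56 wide (its y), 50 high, lid clipped shut. Origin: centre of its underside, z up. Grip across the 56 width. Leaned 10 degrees or more endways, the ball rolls to the low end in 0.4 s and stays near it when level again: that shifts the moment on the tool by about 0.05 N m from end to end
- mat: a flat square rubber mat fixed to the bench beyond the tins, 130 x 130, 4 thick. Origin: centre of its underside, on the bench
- pin_l: bystander, leave alone: a headed steel pin lying between the left and middle tins, 81 long, 14 thick, head 22 wide, long axis along its x (mm). Origin on its underside
- pin_r: bystander, leave alone: a flat steel clamp bar lying between the middle and right tins, 75 x 18 x 12, with a 6 high stud, long axis along its x (mm). Origin on its underside
- spare_a: bystander, leave alone: a shouldered steel bush standing beyond the tins, on the robot's left of the mat, diameter 32, 32 high (mm). Origin on its underside
- spare_b: bystander, leave alone: the same bush, on the robot's right of the mat (mm). Origin on its underside
- hammer: bystander, leave alone: a hammer lying left of the tins, about 300 long (mm). Origin on its underside
- spool: bystander, leave alone: a steel wire-reel core left of the mat at the far side, diameter 90, 50 high (mm). Origin on its underside
- bracket: bystander, leave alone: an L-shaped dark steel bracket right of the mat, 90 x 50, upright leg 56 high (mm). Origin on its underside
Mind the look-alikes: they are no part of the job. What is shaped like the tin_right but red is not meant. Several things have the shape of the mat; the one meant has the colours described above.

How it is judged:
On the way, in this order (a step that is already met when the one before it is completed fails the run):
1. the left tin, held clear of the bench, is shaken or rocked one way along its length (1.2 m/s2 or a lean of 7 degrees) (height (world z) of tin_left above 0.04 m and x of tin_left_gauge_c0 in the frame of tin_left above 0.00075 m).
2. the left tin, still clear of the bench, is shaken or rocked back the other way (height (world z) of tin_left above 0.04 m and x of tin_left_gauge_c0 in the frame of tin_left below -0.00075 m).
3. the middle tin, held clear of the bench, is shaken or rocked one way along its length (1.2 m/s2 or a lean of 7 degrees) (height (world z) of tin_middle above 0.04 m and x of tin_middle_gauge_c0 in the frame of tin_middle above 0.00075 m).
4. the middle tin, still clear of the bench, is shaken or rocked back the other way (height (world z) of tin_middle above 0.04 m and x of tin_middle_gauge_c0 in the frame of tin_middle below -0.00075 m).
5. the right tin, held clear of the bench, is shaken or rocked one way along its length (1.2 m/s2 or a lean of 7 degrees) (height (world z) of tin_right above 0.04 m and x of tin_right_gauge_c0 in the frame of tin_right above 0.00075 m).
6. the right tin, still clear of the bench, is shaken or rocked back the other way (height (world z) of tin_right above 0.04 m and x of tin_right_gauge_c0 in the frame of tin_right below -0.00075 m).
7. the tin that rattles is held over the mat, the others stand on the bench (((distance between ball_c0 and tin_left below 0.06 m and horizontal distance between tin_left and mat below 0.045 m and height (world z) of tin_left between 0.1 and 0.3 m and angle between tin_left's own z axis and vertical below 0.26 rad and linear speed of tin_left below 0.05 m/s and contact force between tin_left and the fingers above 2 N and height (world z) of each of tin_middle, tin_right below 0.008 m and angle between each of tin_middle, tin_right's own z axis and vertical below 0.12 rad and linear speed of each of tin_middle, tin_right below 0.03 m/s and contact force between each of tin_middle, tin_right and the fingers below 0.2 N and distance of each of tin_middle, tin_right from where it was at the start of the episode below 0.09 m) or (distance between ball_c0 and tin_middle below 0.06 m and horizontal distance between tin_middle and mat below 0.045 m and height (world z) of tin_middle between 0.1 and 0.3 m and angle between tin_middle's own z axis and vertical below 0.26 rad and linear speed of tin_middle below 0.05 m/s and contact force between tin_middle and the fingers above 2 N and height (world z) of each of tin_left, tin_right below 0.008 m and angle between each of tin_left, tin_right's own z axis and vertical below 0.12 rad and linear speed of each of tin_left, tin_right below 0.03 m/s and contact force between each of tin_left, tin_right and the fingers below 0.2 N and distance of each of tin_left, tin_right from where it was at the start of the episode below 0.09 m) or (distance between ball_c0 and tin_right below 0.06 m and horizontal distance between tin_right and mat below 0.045 m and height (world z) of tin_right between 0.1 and 0.3 m and angle between tin_right's own z axis and vertical below 0.26 rad and linear speed of tin_right below 0.05 m/s and contact force between tin_right and the fingers above 2 N and height (world z) of each of tin_left, tin_middle below 0.008 m and angle between each of tin_left, tin_middle's own z axis and vertical below 0.12 rad and linear speed of each of tin_left, tin_middle below 0.03 m/s and contact force between each of tin_left, tin_middle and the fingers below 0.2 N and distance of each of tin_left, tin_middle from where it was at the start of the episode below 0.09 m))), for 0.2 s.
At the end, for the whole second after the job is handed in: The tin with the ball in it is gripped by the fingers, still, level within 15 degrees, its centre within 45 mm of the mat's centre seen from above and its underside 100 to 300 mm above the bench; the other two stand upright on the bench, released and at rest, within 90 mm of where they started (((distance between ball_c0 and tin_left below 0.06 m and horizontal distance between tin_left and mat below 0.045 m and height (world z) of tin_left between 0.1 and 0.3 m and angle between tin_left's own z axis and vertical below 0.26 rad and linear speed of tin_left below 0.05 m/s and contact force between tin_left and the fingers above 2 N and height (world z) of each of tin_middle, tin_right below 0.008 m and angle between each of tin_middle, tin_right's own z axis and vertical below 0.12 rad and linear speed of each of tin_middle, tin_right below 0.03 m/s and contact force between each of tin_middle, tin_right and the fingers below 0.2 N and distance of each of tin_middle, tin_right from where it was at the start of the episode below 0.09 m) or (distance between ball_c0 and tin_middle below 0.06 m and horizontal distance between tin_middle and mat below 0.045 m and height (world z) of tin_middle between 0.1 and 0.3 m and angle between tin_middle's own z axis and vertical below 0.26 rad and linear speed of tin_middle below 0.05 m/s and contact force between tin_middle and the fingers above 2 N and height (world z) of each of tin_left, tin_right below 0.008 m and angle between each of tin_left, tin_right's own z axis and vertical below 0.12 rad and linear speed of each of tin_left, tin_right below 0.03 m/s and contact force between each of tin_left, tin_right and the fingers below 0.2 N and distance of each of tin_left, tin_right from where it was at the start of the episode below 0.09 m) or (distance between ball_c0 and tin_right below 0.06 m and horizontal distance between tin_right and mat below 0.045 m and height (world z) of tin_right between 0.1 and 0.3 m and angle between tin_right's own z axis and vertical below 0.26 rad and linear speed of tin_right below 0.05 m/s and contact force between tin_right and the fingers above 2 N and height (world z) of each of tin_left, tin_middle below 0.008 m and angle between each of tin_left, tin_middle's own z axis and vertical below 0.12 rad and linear speed of each of tin_left, tin_middle below 0.03 m/s and contact force between each of tin_left, tin_middle and the fingers below 0.2 N and distance of each of tin_left, tin_middle from where it was at the start of the episode below 0.09 m))); the arm keeps its last pose, push and grip.
It fails at once if a bystander is shifted more than 30 mm (distance of any of pin_l, pin_r, spare_a, spare_b, hammer, spool, bracket from where it was at the start of the episode above 0.03 m).
It also fails if it takes over 72 s, if anything falls off the work surface, if the arm or the gripper's body presses on something with over 40 N, if the wrist force passes 120 N, or if a joint passes its speed limit or range.

ROBOT

A 6-joint arm with a two-finger parallel gripper is mounted at the origin on the work surface. World frame = base frame: x ahead of the robot, y to its left, z up, the work surface at z = 0. Lengths are in m, angles in rad, forces in N, time in s.
With the tool pointing down it reaches from about 0.425 to 0.95 m from the base axis. Payload 14.7 kg.
Tool frame: the origin (TCP) lies at the very end of the fingers, on their centre line; the grasp point (between the pads) lies 19 mm behind it (bot.pinch_z is the distance from the TCP to the grasp point, in m); y points along the fingers, x is the direction in which the jaws open and shut, and the axes are right-handed (so a half turn about y gives the same grasp; the last joint's range is limited). The gripper opens to 85 mm and grips with 20 to 120 N. Pads are 22 mm wide; open, the fingers measure 114 mm over their backs; the gripper's body (76 mm by 85 mm) begins 54 mm behind the grasp point. The pads swing forward as they close: fully open they stand 13 mm farther back than shut.
Start: joints at [-1.352, 0.48, 1.596, -0, 1.065, -0.047], TCP at [0.171, -0.627, 0.192] pointing down, gripper open.
Joint ranges: [-2.75, 2.75], [-0.82, 2.05], [0.23, 2.67], [-1.56, 4.7], [0.09, 2.69], [-2.92, 2.92]. Speed limits (rad/s): [1.89, 1.89, 2.39, 3.01, 3.01, 3.01].

INTERFACE

Orientations are given as a unit quaternion [x, y, z, w].
In Python, from workcell import bot gives the robot as it stands.
- The arm moves only by the shell command python3 -m pendant 'ROWS'. ROWS is JSON, a list of rows, each an object of numbers: "grip": the gripper command: -1 is shut, 1 is fully open, values between are in proportion; "x", "y", "z": the shift along the tool's x, y, z in m; "roll": the turn about the tool's y in degrees. A call has 1 to 10 rows; each row shifts and turns the commanded pose from where the row before left it, along the tool's axes as they then stand; what a row does not reach is not made up. A row lasts 1/10 s, in which the tool goes at most 50 mm and 8.59 degrees, less where a joint would pass 70% of its speed; a pose out of reach is approached as far as the arm can. A call is refused whole if a number of a shift passes 0.05 or a number of a turn 8.59, either way. A call with a gripper value outside its range is refused whole. The fingers move at their own pace and stop on an object; the grip force is fixed at half the most. Time passes only in rows, so rows that do not move let the fingers close. It gives the time, the measured TCP pose, the force and the opening at its end, in the units of the state.
- bot.state(): the state, without advancing time (a new reading comes with each control period).
- bot.snapshot(name): name is "side" or "top"; returns (picture, depth): 420x560x3 uint8, red, green, blue; 420x560 float32, m along the optical axis (not along the pixel's ray), 0 where there is no reading.
- bot.camera_model(name): a dict with "fx", "fy", "cx", "cy" (pixels), "R" (3x3) and "t" (3): a world point X has camera coordinates R X + t. Camera axes: x right, y down, z forward; pixel columns grow to the right and rows downward; lengths in m; the calibration is good to about 2 mm. A picture is of the moment at which its call begins. camera_model takes no time and is no camera call.
- bot.close_job(): hands the job in, once; it reports no verdict.
Trained networks look in the newest picture that a camera, given by its name, has taken for a name from the list of things; names that differ only in an ending like _2 or _b are one class to them, and where a whole thing is asked for, a point or a joint stands for the part that bears it (a point fixed in the world has none). Each returns a list of dicts, best first, with "conf" (0 to 1); they miss things now and then, are a little off and sometimes report something else, mostly with a low value. They report only what shows in the picture. A call takes as long as a camera call. They do not tell look-alikes from the thing itself.
- bot.spot_in(name, camera): "extent" ([left, top, right, bottom] in pixels, round what is visible of it).
The state is a dict: "clock": time; "joint_positions": joint angles; "qvel": joint speeds; "joint_efforts": joint torques, N m; "eef_pos": TCP position; "eef_rot": TCP orientation; "ft_force": force on the tool from outside, world axes, zero at the start; "ft_torque": the same for the moment, N m; "opening": finger opening in m.
Only numpy, scipy, OpenCV 4.12 (cv2) and the standard library are available. Lean on these libraries where they do the work, as an engineer would, in place of code of your own. Each camera call takes 0.05 s, during which the arm holds its last target.

## Working session

There is one attempt and no reset: what is moved stays moved. The work goes in short steps, Python scripts to look and compute and a shell command to move; the robot and the scene stay as the last step left them, time stands still between calls to the robot, and variables do not carry over. Pictures are saved under pics/ and viewed, and the job is handed in when it is done.

```bash
ls; mkdir -p pics
python3 - <<'E'
from workcell import bot
import cv2,numpy as np
s=bot.state();print(s)
for n in("top","side"):
    p,d=bot.snapshot(n);cv2.imwrite(f"pics/{n}0.png",p[:,:,::-1]);np.save(f"/tmp/{n}0.npy",d)
    m=bot.camera_model(n);print(n,{k:np.round(v,3).tolist() for k,v in m.items()})
    for c in ("tin_left","mat"):
        print(c,[(np.round(x['extent']).tolist(),round(x['conf'],2)) for x in bot.spot_in(c,n)])
E
```

```text
pics
{'clock': 0.0, 'joint_positions': array([-1.35159544e+00,  4.80813068e-01,  1.59684478e+00,  7.12252132e-06,
        1.06509978e+00, -4.65789858e-02]), 'qvel': array([-1.68944231e-03,  1.02883042e-03, -2.99406048e-04,  3.05311884e-04,
       -8.90087971e-07,  1.37409173e-03]), 'joint_efforts': array([-3.26680638e-03, -9.50644970e+01, -4.30186343e+01, -3.72055874e-04,
        1.22806887e-02,  1.18560894e-06]), 'eef_pos': array([ 0.17067032, -0.62673747,  0.19129544]), 'eef_rot': array([-0.56157356,  0.42965673, -0.42902904,  0.56210703]), 'ft_force': array([-0.78912094, -0.80796097,  0.41465181]), 'ft_torque': array([ 0.06411358, -0.02504755, -0.00249557]), 'opening': 0.08501004331933522}
top {'fx': 432.433, 'fy': 432.433, 'cx': 282.704, 'cy': 217.057, 'R': [[-0.001, -1.0, -0.013], [-0.998, 0.002, -0.064], [0.064, 0.013, -0.998]], 't': [0.036, 0.487, 0.984]}
tin_left [([163.0, 196.0, 202.0, 243.0], 0.92)]
mat [([171.0, 268.0, 226.0, 327.0], 0.89), ([262.0, 123.0, 319.0, 173.0], 0.84)]
side {'fx': 527.557, 'fy': 527.557, 'cx': 274.724, 'cy': 215.026, 'R': [[-0.998, -0.056, 0.008], [-0.043, 0.662, -0.749], [0.037, -0.748, -0.663]], 't': [0.508, 0.025, 1.486]}
tin_left [([258.0, 259.0, 301.0, 298.0], 0.93)]
mat [([326.0, 261.0, 380.0, 302.0], 0.86)]
```

View pics/top0.png

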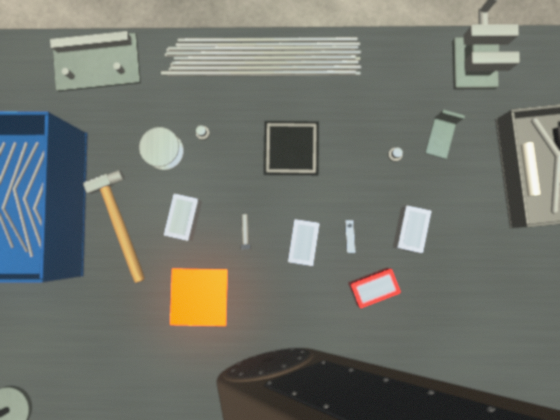

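View pics/side0.png

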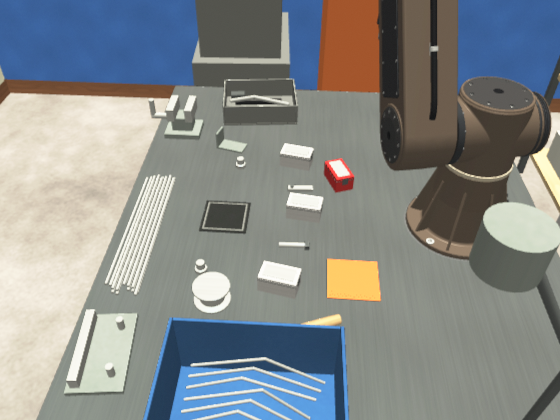

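Top view: the candidate tins are three bare-metal ones at (181,217), (304,243) and (415,229), plus a red look-alike at (376,288), which is excluded. For the mat there is a black square at (292,148), which is rubber, and an orange one at (199,297), a glowing look-alike. Next I'll measure the poses.

```bash
cat > h.py <<'E'
from workcell import bot
import cv2,numpy as np
from scipy.spatial.transform import Rotation as Ro
def world(cam,d):
    m=bot.camera_model(cam);v,u=np.mgrid[:420,:560]
    P=np.stack([(u-m['cx'])/m['fx']*d,(v-m['cy'])/m['fy']*d,d],-1)
    return (P-np.array(m['t']))@np.array(m['R'])
def rect(W,px,zlo,zhi,r=45):
    u,v=px;sub=np.zeros((420,560),np.uint8);sub[max(0,v-r):v+r,max(0,u-r):u+r]=1
    M=((W[...,2]>zlo)&(W[...,2]<zhi)&(sub>0)).astype(np.uint8)
    n,l,st,c=cv2.connectedComponentsWithStats(M)
    k=l[v,u]
    if k==0:
        print("none at",px,W[v,u]);return
    P=W[l==k]; R=cv2.minAreaRect((P[:,:2]*1000).astype(np.float32))
    b=cv2.boxPoints(R);e=[b[1]-b[0],b[2]-b[1]];L=max(e,key=np.linalg.norm)
    a=np.degrees(np.arctan2(L[1],L[0]));a=(a+90)%180-90
    return np.round(R[0],1),np.round(sorted(R[1]),1),round(a,1),np.round(np.median(P[:,2])*1000,1)
def tool():
    s=bot.state();R=Ro.from_quat(s['eef_rot']).as_matrix()
    return s['eef_pos'],R
E
python3 - <<'E'
from h import *
d=np.load('/tmp/top0.npy');W=world('top',d)
for n,p in dict(L=(181,217),M=(304,243),R=(415,229)).items(): print(n,rect(W,p,.035,.07))
for n,p in dict(pinl=(245,232),pinr=(350,238),sa=(202,131),sb=(396,153),spool=(161,148),br=(441,135),ham=(125,240),red=(376,288)).items(): print(n,rect(W,p,.006,.12,80))
W2=world('side',np.load('/tmp/side0.npy'))
for n,p in dict(L=(280,272),M=(305,202),R=(297,152)).items(): print('side',n,rect(W2,p,.035,.07))
print('mat',[np.round(W[v,u],3) for v,u in((123,266),(123,318),(173,318),(173,266),(148,292))])
print('bench',W[200,280],tool()[1])
p=cv2.imread('pics/top0.png');cv2.imwrite('pics/crop.png',cv2.resize(p[110:310,150:450],None,fx=2.6,fy=2.6,interpolation=2))
E
```

```text
L (array([485.2, 264. ]), array([57.1, 98.8]), np.float32(-12.8), np.float64(51.9))
M (array([428.1,  -9.9]), array([56.3, 98.2]), np.float32(-9.0), np.float64(51.5))
R (array([ 457.3, -256. ]), array([57.9, 99.1]), np.float32(-11.9), np.float64(51.1))
pinl (array([452.8, 125.9]), array([21.6, 80.7]), np.float32(5.6), np.float64(14.1))
pinr (array([ 442.1, -118.7]), array([18.2, 72.4]), np.float32(3.0), np.float64(13.1))
sa (array([684.9, 223.7]), array([24.7, 30.7]), np.float32(-38.8), np.float64(25.7))
sb (array([ 631.8, -224.3]), array([26.1, 30. ]), np.float32(43.1), np.float64(25.7))
spool (array([647.6, 320.7]), array([ 88.7, 100.6]), np.float32(56.7), np.float64(51.2))
none at (441, 135) [ 0.68038154 -0.33685407  0.00592223]
br None
ham (array([466.3, 432.4]), array([192.6, 285.9]), np.float32(-9.8), np.float64(35.8))
red (array([ 326.8, -168.5]), array([ 57.4, 100.1]), np.float32(-69.0), np.float64(51.2))
side L (array([484.9, 262.7]), array([60.7, 99.1]), np.float32(-13.1), np.float64(49.7))
side M (array([427.3, -10.9]), array([63.2, 99.1]), np.float32(-7.0), np.float64(49.6))
side R (array([ 455.9, -256.8]), array([66.9, 99.4]), np.float32(-10.7), np.float64(48.9))
mat [array([0.711, 0.075, 0.005]), array([ 0.711, -0.048,  0.004]), array([ 0.592, -0.048,  0.003]), array([0.592, 0.075, 0.004]), array([0.651, 0.013, 0.003])]
bench [0.52800519 0.0418906  0.00331319] [[ 2.62641990e-01 -8.63052976e-05  9.64893350e-01]
 [-9.64893265e-01  4.06973995e-04  2.62642003e-01]
 [-4.15353897e-04 -9.99999913e-01  2.36130596e-05]]
```

View pics/crop.png

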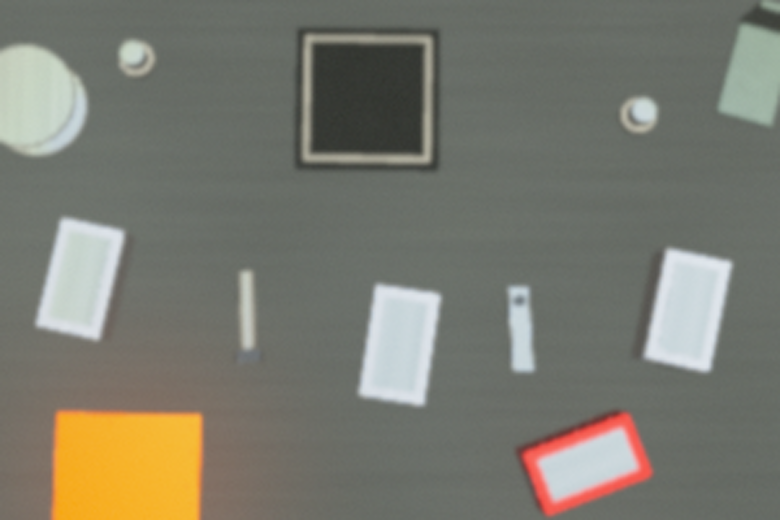

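The crop confirms three bare-metal tins and a black mat with a light border, its centre at about (651, 13) mm. Now I'll turn the tool and move toward the left tin.

```bash
cat >> h.py <<'E'
def go(x,y,yaw,z):
    "remaining shift in tool axes (mm) and roll (deg) to target; yaw of tool z axis"
    p,R=tool();d=R.T@(np.array([x,y,z])-p)*1000
    c=np.degrees(np.arctan2(R[1,2],R[0,2]))
    print('tcp',np.round(p*1000,1),'yaw',round(c,2),'shift(tool) mm',np.round(d,1),'roll needed',round(c-yaw,2),'t',round(bot.state()['clock'],2))
    # shift after turning to the yaw first
    a=np.radians(yaw);Z=np.array([np.cos(a),np.sin(a),0]);Y=np.array([0,0,-1.]);X=np.cross(Y,Z)
    print('  after turning: ',np.round(np.array([X,Y,Z])@(np.array([x,y,z])-p)*1000,1))
E
python3 -m pendant '[{"grip":1,"z":0.045,"roll":7},{"grip":1,"z":0.045,"roll":7},{"grip":1,"z":0.045,"roll":7},{"grip":1,"z":0.045,"roll":7},{"grip":1,"z":0.045},{"grip":1,"z":0.045}]'
python3 -c "
from h import *
go(.485,.2635,-12.9,.12)"
```

```text
tcp [ 170.7 -627.   191.7] yaw 15.23 shift(tool) mm [-776.7   72.   537.1] roll needed 28.13 t 0.3
  after turning:  [-938.2   71.7  107.5]$[0]: bad value
```

```bash
python3 -m pendant '[{"grip":1,"x":0,"y":0,"z":0.045,"roll":7},{"grip":1,"x":0,"y":0,"z":0.045,"roll":7},{"grip":1,"x":0,"y":0,"z":0.045,"roll":7},{"grip":1,"x":0,"y":0,"z":0.045,"roll":7},{"grip":1,"x":0,"y":0,"z":0.045,"roll":0},{"grip":1,"x":0,"y":0,"z":0.045,"roll":0}]'
python3 -c "
from h import *
go(.485,.2635,-12.9,.12)"
```

```text
clock: 0.9
eef_pos: [0.4382, -0.6323, 0.192]
eef_rot: [0.441, -0.552, 0.553, -0.441]
ft_force: [-0.2, 0.0, 0.4]
opening: 0.0854
tcp [ 438.2 -632.3  192. ] yaw -12.77 shift(tool) mm [-883.9   71.9 -152.4] roll needed 0.13 t 0.9
  after turning:  [-883.6   72.  -154.4]
```

```bash
python3 -m pendant '[{"grip":1,"x":-0.048,"y":0,"z":0,"roll":0},{"grip":1,"x":-0.048,"y":0,"z":0,"roll":0},{"grip":1,"x":-0.048,"y":0,"z":0,"roll":0},{"grip":1,"x":-0.048,"y":0,"z":0,"roll":0},{"grip":1,"x":-0.048,"y":0,"z":0,"roll":0},{"grip":1,"x":-0.048,"y":0,"z":0,"roll":0},{"grip":1,"x":-0.048,"y":0,"z":0,"roll":0},{"grip":1,"x":-0.048,"y":0,"z":-0.01,"roll":0},{"grip":1,"x":-0.048,"y":0,"z":-0.01,"roll":0},{"grip":1,"x":-0.048,"y":0,"z":-0.01,"roll":0}]'
python3 -m pendant '[{"grip":1,"x":-0.046,"y":0,"z":-0.015,"roll":0},{"grip":1,"x":-0.046,"y":0,"z":-0.015,"roll":0},{"grip":1,"x":-0.046,"y":0,"z":-0.015,"roll":0},{"grip":1,"x":-0.046,"y":0,"z":-0.015,"roll":0},{"grip":1,"x":-0.046,"y":0.0,"z":-0.015,"roll":0},{"grip":1,"x":-0.046,"y":0.01,"z":-0.015,"roll":0},{"grip":1,"x":-0.045,"y":0.01,"z":-0.015,"roll":0},{"grip":1,"x":-0.045,"y":0.01,"z":-0.015,"roll":0},{"grip":1,"x":-0.03,"y":0.02,"z":0,"roll":0},{"grip":1,"x":0,"y":0.02,"z":0,"roll":0}]'
python3 -c "
from h import *
go(.485,.2635,-12.9,.010)"
```

```text
clock: 1.9
eef_pos: [0.5128, -0.1557, 0.192]
eef_rot: [0.441, -0.552, 0.553, -0.441]
ft_force: [0.2, 0.8, 0.2]
opening: 0.0855
clock: 2.9
eef_pos: [0.4845, 0.2591, 0.1216]
eef_rot: [0.441, -0.552, 0.552, -0.443]
ft_force: [0.8, -1.2, 0.3]
opening: 0.0854
tcp [484.5 259.1 121.6] yaw -12.59 shift(tool) mm [ -4.2 111.6  -0.7] roll needed 0.31 t 2.9
  after turning:  [ -4.4 111.6  -0.5]
```

```bash
python3 -m pendant '[{"grip":1,"x":-0.004,"y":0.03,"z":0,"roll":0},{"grip":1,"x":0,"y":0.03,"z":0,"roll":0},{"grip":1,"x":0,"y":0.03,"z":0,"roll":0},{"grip":1,"x":0,"y":0.021,"z":0,"roll":0},{"grip":1,"x":0,"y":0,"z":0,"roll":0},{"grip":-1,"x":0,"y":0,"z":0,"roll":0},{"grip":-1,"x":0,"y":0,"z":0,"roll":0},{"grip":-1,"x":0,"y":0,"z":0,"roll":0},{"grip":-1,"x":0,"y":0,"z":0,"roll":0},{"grip":-1,"x":0,"y":0,"z":0,"roll":0}]'
python3 -m pendant '[{"grip":-1,"x":0,"y":0,"z":0,"roll":0},{"grip":-1,"x":0,"y":0,"z":0,"roll":0}]'
python3 -c "
from h import *
go(.485,.2635,-12.9,.010);s=bot.state();print(s['ft_force'],s['ft_torque'])"
```

```text
clock: 3.9
eef_pos: [0.4848, 0.2592, 0.0115]
eef_rot: [0.441, -0.552, 0.553, -0.442]
ft_force: [0.1, 0.9, -0.5]
opening: 0.0121
clock: 4.1
eef_pos: [0.4845, 0.259, 0.011]
eef_rot: [0.441, -0.552, 0.553, -0.441]
ft_force: [0.6, -0.6, 0.2]
opening: 0.0002
tcp [484.5 259.   11. ] yaw -12.77 shift(tool) mm [-4.4  1.  -0.5] roll needed 0.13 t 4.1
  after turning:  [-4.4  1.  -0.6]
[ 0.58236856 -0.62604279  0.24734964] [-0.0195769   0.02483287  0.00380189]
```

Run:
```python
from h import *
ims=[]
for n in("top","side"):
    p,d=bot.snapshot(n);np.save(f"/tmp/{n}1.npy",d);ims.append(p)
cv2.imwrite('pics/a1.png',np.hstack([cv2.resize(i[100:400,100:460],(400,333)) for i in ims])[:,:,::-1])
```

```text
(no output)
```

View pics/a1.png

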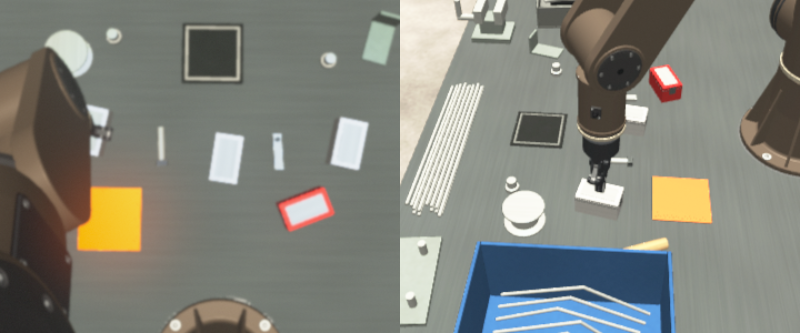

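Run:
```python
from h import *
ims=[]
for n,(u,v) in dict(top=(200,220),side=(280,250)).items():
    p,d=bot.snapshot(n);ims.append(cv2.resize(p[v-50:v+50,u-50:u+50],(400,400),interpolation=2))
cv2.imwrite('pics/a2.png',np.hstack(ims)[:,:,::-1])
```

```text
(no output)
```

View pics/a2.png

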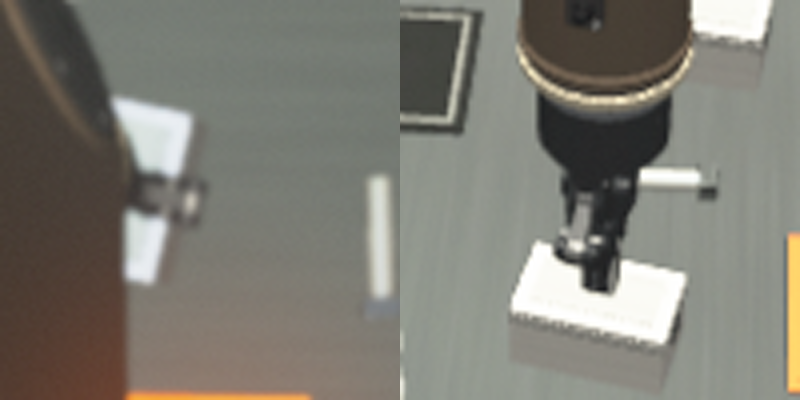

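Run:
```python
from h import *
for n,(u,v) in dict(side=(280,250),top=(200,220)).items():
    p,d=bot.snapshot(n);np.save(f"/tmp/{n}1.npy",d);W=world(n,d)
    print(n,'rows: v u -> xyz mm')
    if n=='side':
        for v in range(240,296,4): print(v,[tuple(np.round(W[v,u]*1000).astype(int).tolist()) for u in range(262,292,5)])
        print(rect(W,(290,272),.035,.07))
    else:
        for v in range(208,230,4): print(v,[tuple(np.round(W[v,u]*1000).astype(int).tolist()) for u in range(182,206,4)])
    m=bot.camera_model(n)
    for X in([.4845,.259,.011],[.4845,.259,.05]):
        c=np.array(m['R'])@X+m['t'];print(X,c[:2]/c[2]*m['fx']+[m['cx'],m['cy']])
```

```text
side rows: v u -> xyz mm
240 [(538, 102, 2), (524, 101, 2), (500, 292, 189), (489, 295, 192), (478, 297, 195), (467, 292, 191)]
244 [(537, 119, 3), (524, 115, 0), (500, 291, 176), (489, 295, 180), (478, 292, 178), (468, 255, 142)]
248 [(536, 131, 0), (522, 131, 1), (500, 296, 168), (489, 296, 169), (478, 284, 157), (467, 273, 147)]
252 [(535, 144, -1), (522, 145, 0), (500, 297, 156), (489, 297, 157), (478, 284, 144), (467, 258, 119)]
256 [(534, 160, 0), (521, 159, 0), (501, 270, 116), (488, 298, 145), (478, 277, 124), (468, 156, 0)]
260 [(533, 174, -1), (520, 171, -3), (499, 311, 146), (488, 301, 136), (478, 273, 107), (468, 172, 1)]
264 [(532, 189, 0), (515, 234, 50), (498, 318, 140), (487, 320, 143), (477, 280, 101), (467, 184, -1)]
268 [(527, 249, 51), (515, 246, 48), (502, 250, 53), (489, 273, 79), (477, 267, 73), (466, 242, 47)]
272 [(526, 260, 48), (514, 263, 52), (502, 259, 49), (489, 271, 63), (477, 269, 61), (465, 261, 53)]
276 [(525, 274, 49), (513, 275, 51), (501, 275, 52), (489, 274, 52), (477, 272, 51), (465, 271, 50)]
280 [(524, 282, 44), (512, 282, 44), (500, 286, 50),
[... 571 characters left out ...]
 196), (505, 251, 53), (505, 242, 51), (506, 234, 51), (508, 231, 22), (510, 225, 3)]
212 [(485, 224, 199), (496, 250, 55), (497, 243, 50), (497, 234, 50), (499, 232, 13), (500, 225, 3)]
216 [(478, 224, 197), (480, 224, 164), (483, 226, 124), (482, 214, 139), (481, 204, 147), (491, 226, 0)]
220 [(471, 226, 187), (472, 226, 158), (473, 218, 155), (473, 212, 148), (473, 205, 144), (481, 225, 1)]
224 [(470, 259, 53), (467, 235, 116), (465, 222, 139), (465, 213, 145), (465, 205, 144), (472, 225, 1)]
228 [(461, 259, 54), (461, 250, 54), (461, 242, 53), (462, 240, 18), (463, 234, 1), (463, 225, 4)]
[0.4845, 0.259, 0.011] [186.72976415 218.47251071]
[0.4845, 0.259, 0.05] [182.64098103 217.41771074]
```

The opening reads 0 and both views put the fingers at the lid, not around the tin. I'll raise the arm and compare the true fingertip height with the reported TCP.

```bash
python3 -m pendant '[{"grip":-1,"x":0,"y":-0.03,"z":0,"roll":0},{"grip":-1,"x":0,"y":-0.03,"z":0,"roll":0},{"grip":-1,"x":0,"y":-0.03,"z":0,"roll":0},{"grip":-1,"x":0,"y":0,"z":0,"roll":0}]'
python3 - <<'E'
from h import *
ims=[]
for n,(u,v) in dict(top=(200,220),side=(280,230)).items():
    p,d=bot.snapshot(n);ims.append(cv2.resize(p[v-60:v+60,u-60:u+60],(400,400),interpolation=2))
    np.save(f"/tmp/{n}2.npy",d)
    W=world(n,d)
    if n=='side':
        for v in range(200,280,4): print(v,[tuple(np.round(W[v,u]*1000).astype(int).tolist()) for u in range(262,297,5)])
cv2.imwrite('pics/a3.png',np.hstack(ims)[:,:,::-1])
print(tool()[0])
E
```

```text
clock: 4.8
eef_pos: [0.4866, 0.2601, 0.1044]
eef_rot: [0.439, -0.552, 0.553, -0.443]
ft_force: [-0.2, -1.0, -1.0]
opening: 0.0001
200 [(551, -67, 2), (511, 287, 299), (501, 289, 301), (490, 296, 308), (480, 295, 308), (470, 292, 306), (460, 285, 300)]
204 [(549, -51, -1), (511, 286, 287), (501, 293, 294), (490, 298, 298), (480, 296, 297), (470, 296, 298), (459, 285, 289)]
208 [(548, -34, -1), (512, 283, 274), (501, 292, 282), (490, 297, 287), (480, 295, 286), (469, 294, 285), (459, 288, 281)]
212 [(547, -16, -1), (532, -13, 3), (501, 289, 268), (490, 295, 274), (479, 297, 277), (469, 291, 272), (460, 11, 28)]
216 [(546, 0, -2), (531, 2, 0), (500, 294, 262), (490, 294, 262), (480, 287, 256), (469, 281, 251), (460, 13, 14)]
220 [(544, 19, 0), (530, 17, -1), (500, 298, 253), (490, 293, 250), (479, 289, 246), (469, 278, 237), (459, 15, 1)]
224 [(543, 36, 0), (529, 36, 1), (502, 273, 219), (489, 300, 244), (479, 286, 232), (469, 257, 207), (459, 31, 0)]
228 [(541, 56, 3), (528, 56, 4), (500, 308, 240), (489, 301, 234), (479, 277, 212), (472, 48, 0), (458, 46, -1)]
232 [(540, 69, 1), (510,
[... 689 characters left out ...]
 159, 0), (508, 158, -1), (494, 156, -2), (481, 158, 1), (468, 155, -1), (455, 152, -3)]
260 [(533, 173, -2), (520, 175, 1), (507, 174, 1), (494, 168, -4), (481, 169, -2), (468, 172, 2), (455, 172, 2)]
264 [(531, 190, 2), (515, 237, 52), (503, 232, 47), (491, 228, 45), (480, 187, 1), (467, 185, 0), (454, 186, 2)]
268 [(527, 247, 48), (515, 245, 47), (502, 248, 51), (490, 249, 53), (478, 249, 53), (466, 245, 50), (454, 241, 47)]
272 [(526, 262, 50), (514, 261, 50), (502, 261, 51), (490, 259, 49), (477, 258, 49), (465, 257, 49), (453, 259, 52)]
276 [(525, 275, 50), (513, 274, 50), (501, 278, 55), (489, 272, 49), (477, 272, 51), (465, 272, 51), (453, 274, 54)]
[0.48481708 0.25922042 0.10140275]
```

View pics/a3.png

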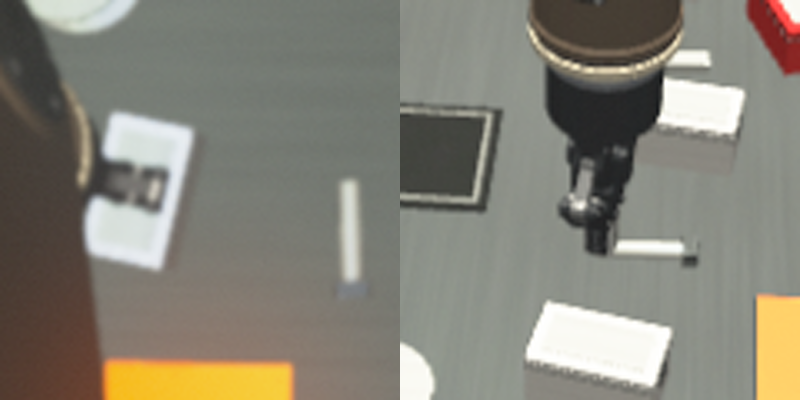

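Run:
```python
from h import *
for n in('side','top'):
    W=world(n,np.load(f'/tmp/{n}2.npy'))
    M=(W[...,2]>.06)&(W[...,2]<.175)&(abs(W[...,0]-.485)<.05)&(abs(W[...,1]-.26)<.06)
    P=W[M]*1000
    print(n,M.sum(),P.min(0).round(),P.max(0).round(),np.percentile(P[:,2],[1,5,10]).round())
    print(P[P[:,2].argsort()[:14]].round().astype(int).tolist())
```

```text
side 81 [473. 255. 142.] [495. 276. 174.] [142. 144. 149.]
[[483, 265, 142], [493, 263, 142], [476, 266, 143], [479, 267, 143], [481, 268, 144], [495, 263, 145], [479, 267, 147], [476, 268, 148], [490, 270, 149], [485, 270, 149], [495, 261, 149], [479, 267, 150], [474, 264, 150], [488, 271, 151]]Traceback (most recent call last):
  File "<stdin>", line 6, in <module>
    return umr_minimum(a, axis, None, out, keepdims, initial, where)
ValueError: zero-size array to reduction operation minimum which has no identity
```

The lowest fingertip points are at z ≈ 141 mm while the reported TCP is at 101 mm. The tip therefore sits about 40 mm higher than reported, and the first close happened just above the lid without touching it. I'll correct for that, open, and shift 6 mm towards the tin centre.

```bash
python3 -m pendant '[{"grip":1,"x":-0.006,"y":0,"z":0,"roll":0},{"grip":1,"x":0,"y":0,"z":0,"roll":0},{"grip":1,"x":0,"y":0,"z":0,"roll":0},{"grip":1,"x":0,"y":0,"z":0,"roll":0},{"grip":1,"x":0,"y":0,"z":0,"roll":0},{"grip":1,"x":0,"y":0,"z":0,"roll":0}]'
python3 - <<'E'
from h import *
ims=[]
for n,(u,v) in dict(top=(200,220),side=(280,230)).items():
    p,d=bot.snapshot(n);ims.append(cv2.resize(p[v-60:v+60,u-60:u+60],(400,400),interpolation=2))
    W=world(n,d)
    M=(W[...,2]>.06)&(W[...,2]<.19)&(abs(W[...,0]-.485)<.05)&(abs(W[...,1]-.26)<.08)
    P=W[M]*1000
    if len(P):print(n,P.min(0).round(),P.max(0).round());print(P[P[:,2].argsort()[:24]].round().astype(int).tolist())
cv2.imwrite('pics/a4.png',np.hstack(ims)[:,:,::-1])
go(.485,.2635,-12.8,-.033)
E
```

```text
clock: 5.5
eef_pos: [0.4857, 0.2648, 0.1008]
eef_rot: [-0.441, 0.553, -0.552, 0.441]
ft_force: [-0.5, 0.8, -0.3]
opening: 0.0849
side [465. 216. 152.] [506. 322. 188.]
[[467, 221, 152], [471, 223, 153], [506, 307, 153], [503, 310, 154], [492, 313, 154], [494, 313, 154], [474, 222, 155], [471, 223, 156], [469, 227, 157], [488, 315, 157], [490, 315, 157], [488, 313, 158], [486, 313, 158], [499, 314, 158], [474, 222, 158], [467, 225, 158], [469, 226, 159], [472, 223, 159], [472, 221, 160], [496, 317, 161], [469, 224, 161], [488, 310, 161], [501, 317, 161], [506, 308, 161]]
tcp [485.8 264.8 100.9] yaw -12.77 shift(tool) mm [  1.5 133.9  -0.5] roll needed 0.03 t 5.6
  after turning:  [  1.5 133.9  -0.5]
```

View pics/a4.png

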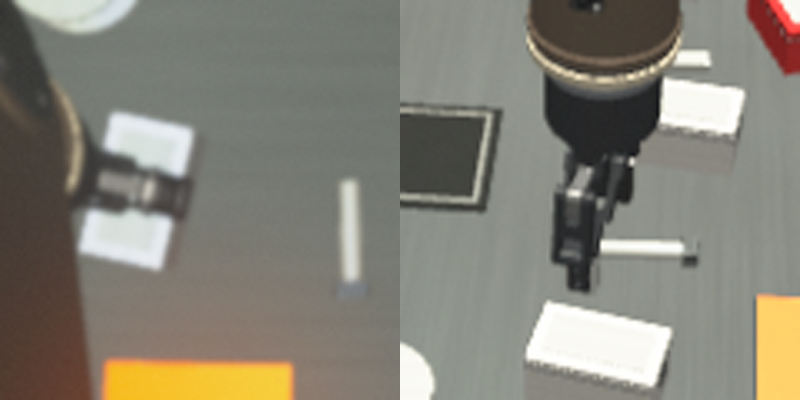

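```bash
python3 -m pendant '[{"grip":1,"x":0,"y":0.03,"z":0,"roll":0},{"grip":1,"x":0,"y":0.03,"z":0,"roll":0},{"grip":1,"x":0,"y":0.03,"z":0,"roll":0},{"grip":1,"x":0,"y":0.02,"z":0,"roll":0},{"grip":1,"x":0,"y":0.014,"z":0,"roll":0},{"grip":1,"x":0,"y":0.008,"z":0,"roll":0},{"grip":1,"x":0,"y":0,"z":0,"roll":0}]'
python3 -m pendant '[{"grip":-1,"x":0,"y":0,"z":0,"roll":0},{"grip":-1,"x":0,"y":0,"z":0,"roll":0},{"grip":-1,"x":0,"y":0,"z":0,"roll":0},{"grip":-1,"x":0,"y":0,"z":0,"roll":0},{"grip":-1,"x":0,"y":0,"z":0,"roll":0}]'
python3 -c "
from h import *
go(.485,.2635,-12.9,.110);s=bot.state();print(s['ft_force'],s['ft_torque'],s['opening'])"
```

```text
clock: 6.3
eef_pos: [0.4856, 0.2647, -0.0316]
eef_rot: [-0.442, 0.553, -0.552, 0.441]
ft_force: [-0.2, -0.5, 0.4]
opening: 0.0849
clock: 6.8
eef_pos: [0.4863, 0.265, -0.03]
eef_rot: [0.441, -0.552, 0.553, -0.442]
ft_force: [-1.5, -2.5, 7.6]
opening: 0.0557
tcp [486.3 265.  -30. ] yaw -12.77 shift(tool) mm [   1.7 -140.    -0.8] roll needed 0.13 t 6.8
  after turning:  [   1.8 -140.    -0.9]
[-1.54097396 -2.52864233  7.55630206] [-0.37417957  0.23603144  0.0063777 ] 0.055667170855102886
```

```bash
python3 -m pendant '[{"grip":-1,"x":0,"y":-0.015,"z":0,"roll":0},{"grip":-1,"x":0,"y":-0.025,"z":0,"roll":0},{"grip":-1,"x":0,"y":-0.03,"z":0,"roll":0},{"grip":-1,"x":0,"y":-0.03,"z":0,"roll":0},{"grip":-1,"x":0,"y":-0.02,"z":0,"roll":0},{"grip":-1,"x":0,"y":0,"z":0,"roll":0},{"grip":-1,"x":0,"y":0,"z":0,"roll":0},{"grip":-1,"x":0,"y":0,"z":0,"roll":0}]'
cat >> h.py <<'E'
def ft(k=6):
    # static reading, few control periods via camera calls
    F=[];T=[]
    for i in range(k):
        s=bot.state();F.append(s['ft_force']);R=Ro.from_quat(s['eef_rot']).as_matrix();T.append(R.T@s['ft_torque']);bot.snapshot('side')
    print('t',round(s['clock'],2),'F',np.mean(F,0).round(2),'Ttool',np.mean(T,0).round(4),'sd',np.std(T,0).round(4),'open',round(s['opening'],4),'z',s['eef_pos'].round(4))
E
python3 -c "
from h import *
ft()
p,d=bot.snapshot('side');cv2.imwrite('pics/b1.png',cv2.resize(p[150:330,180:400],None,fx=3,fy=3)[:,:,::-1])
print(rect(world('side',d),(290,250),.1,.18))"
```

```text
clock: 7.6
eef_pos: [0.4851, 0.2645, 0.0879]
eef_rot: [-0.442, 0.553, -0.552, 0.441]
ft_force: [-0.2, -0.6, -3.1]
opening: 0.0553
t 7.85 F [-0.32 -0.14 -3.75] Ttool [ 0.0029 -0.0058 -0.0184] sd [0.0157 0.0284 0.0268] open 0.0553 z [0.4854 0.2647 0.0882]
(array([486.5, 274.5]), array([92.7, 99. ]), np.float32(-11.4), np.float64(160.1))
```

View pics/b1.png

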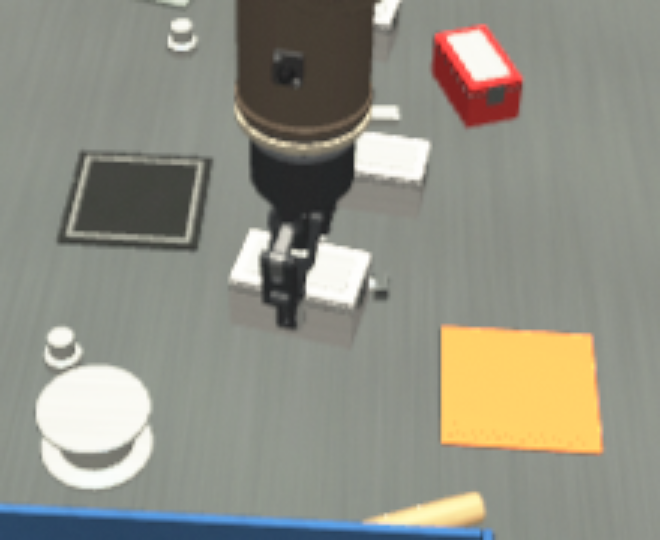

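```bash
python3 -m pendant '[{"grip":-1,"x":0,"y":0,"z":0.035,"roll":0},{"grip":-1,"x":0,"y":0,"z":-0.035,"roll":0},{"grip":-1,"x":0,"y":0,"z":-0.035,"roll":0},{"grip":-1,"x":0,"y":0,"z":0.035,"roll":0},{"grip":-1,"x":0,"y":0,"z":0.035,"roll":0},{"grip":-1,"x":0,"y":0,"z":-0.035,"roll":0},{"grip":-1,"x":0,"y":0,"z":-0.035,"roll":0},{"grip":-1,"x":0,"y":0,"z":0.035,"roll":0},{"grip":-1,"x":0,"y":0,"z":0,"roll":0},{"grip":-1,"x":0,"y":0,"z":0,"roll":0}]'
python3 -m pendant '[{"grip":-1,"x":0,"y":0,"z":0.01,"roll":0},{"grip":-1,"x":0,"y":0,"z":0.02,"roll":0},{"grip":-1,"x":0,"y":0,"z":0.03,"roll":0},{"grip":-1,"x":0,"y":0,"z":0,"roll":0},{"grip":-1,"x":0,"y":0,"z":0,"roll":0},{"grip":-1,"x":0,"y":0,"z":0,"roll":0}]'
python3 -c "
from h import *
ft(12)"
python3 -m pendant '[{"grip":-1,"x":0,"y":0,"z":-0.01,"roll":0},{"grip":-1,"x":0,"y":0,"z":-0.02,"roll":0},{"grip":-1,"x":0,"y":0,"z":-0.03,"roll":0},{"grip":-1,"x":0,"y":0,"z":0,"roll":0},{"grip":-1,"x":0,"y":0,"z":0,"roll":0},{"grip":-1,"x":0,"y":0,"z":0,"roll":0}]'
python3 -c "
from h import *
ft(12)"
```

```text
clock: 8.95
eef_pos: [0.4863, 0.2649, 0.0888]
eef_rot: [0.441, -0.553, 0.553, -0.441]
ft_force: [-0.6, 0.1, -3.9]
opening: 0.0551
clock: 9.55
eef_pos: [0.5436, 0.2514, 0.0886]
eef_rot: [-0.442, 0.553, -0.552, 0.441]
ft_force: [-0.5, 0.1, -3.5]
opening: 0.0556
t 10.1 F [-0.1   0.09 -3.98] Ttool [-0.0105 -0.0066  0.0028] sd [0.0244 0.0245 0.024 ] open 0.0552 z [0.5443 0.2516 0.0889]
clock: 10.75
eef_pos: [0.4863, 0.2651, 0.0891]
eef_rot: [0.441, -0.552, 0.553, -0.442]
ft_force: [0.5, 0.1, -3.4]
opening: 0.0551
t 11.3 F [ 0.23 -0.13 -4.04] Ttool [0.0082 0.0004 0.0025] sd [0.0321 0.0372 0.037 ] open 0.0556 z [0.4859 0.2649 0.0889]
```

```bash
cat >> h.py <<'E'
def ft2(k=10):
    F=[];T=[];E=[]
    for i in range(k):
        s=bot.state();F.append(s['ft_force']);R=Ro.from_quat(s['eef_rot']).as_matrix();T.append(R.T@s['ft_torque']);E.append(s['joint_efforts']);bot.snapshot('side')
    print('t',round(s['clock'],2),'F',np.mean(F,0).round(2),'Tx',np.mean(T,0)[0].round(4),'+-',(np.std(T,0)[0]/k**.5).round(4),'p',s['eef_pos'].round(4))
    print('  eff',np.mean(E,0).round(4).tolist(),'sd',np.std(E,0).round(4).tolist())
E
python3 -c "
from h import *
ft2(6)"
python3 -m pendant '[{"grip":-1,"x":0,"y":0,"z":-0.03,"roll":0},{"grip":-1,"x":0,"y":0,"z":-0.03,"roll":0},{"grip":-1,"x":0,"y":0,"z":0.01,"roll":0},{"grip":-1,"x":0,"y":0,"z":0.02,"roll":0},{"grip":-1,"x":0,"y":0,"z":0.03,"roll":0},{"grip":-1,"x":0,"y":0,"z":0,"roll":0},{"grip":-1,"x":0,"y":0,"z":0,"roll":0},{"grip":-1,"x":0,"y":0,"z":0,"roll":0}]'
python3 -c "
from h import *
ft2(12)"
```

```text
t 11.6 F [-0.21 -0.02 -4.2 ] Tx -0.0018 +- 0.0101 p [0.4858 0.2649 0.0889]
  eff [-0.0311, -85.8732, -33.2478, -0.0009, 0.0005, -0.0001] sd [0.0108, 0.0071, 0.0039, 0.0003, 0.0004, 0.0001]
clock: 12.45
eef_pos: [0.4851, 0.2647, 0.0887]
eef_rot: [-0.442, 0.553, -0.552, 0.441]
ft_force: [-0.5, -0.0, -3.0]
opening: 0.0557
t 13.0 F [-0.08  0.08 -3.66] Tx -0.0093 +- 0.007 p [0.4858 0.2649 0.0889]
  eff [-0.1506, -85.7641, -33.2995, -0.0053, -0.0038, 0.0013] sd [0.2554, 0.1529, 0.2293, 0.0111, 0.0244, 0.0049]
```

Left tin: the end-to-end moment change is about 0.014 ± 0.009 N m against an expected 0.05, so it probably isn't the rattler. I'll set it back.

```bash
python3 -m pendant '[{"grip":-1,"x":0,"y":0.03,"z":0,"roll":0},{"grip":-1,"x":0,"y":0.03,"z":0,"roll":0},{"grip":-1,"x":0,"y":0.03,"z":0,"roll":0},{"grip":-1,"x":0,"y":0.015,"z":0,"roll":0},{"grip":-1,"x":0,"y":0.008,"z":0,"roll":0},{"grip":-1,"x":0,"y":0.005,"z":0,"roll":0},{"grip":-1,"x":0,"y":0,"z":0,"roll":0},{"grip":0.7,"x":0,"y":0,"z":0,"roll":0},{"grip":1,"x":0,"y":0,"z":0,"roll":0},{"grip":1,"x":0,"y":0,"z":0,"roll":0}]'
python3 -m pendant '[{"grip":1,"x":0,"y":0,"z":0,"roll":0},{"grip":1,"x":0,"y":-0.01,"z":0,"roll":0},{"grip":1,"x":0,"y":-0.04,"z":0,"roll":0},{"grip":1,"x":0,"y":-0.04,"z":0,"roll":0},{"grip":1,"x":0,"y":-0.04,"z":0,"roll":0}]'
python3 -c "
from h import *
go(.4278,-.0105,-8.3,.10)"
```

```text
clock: 14.05
eef_pos: [0.4864, 0.2652, -0.0283]
eef_rot: [0.441, -0.552, 0.553, -0.442]
ft_force: [0.9, 0.4, -0.6]
opening: 0.0855
clock: 14.55
eef_pos: [0.4855, 0.2647, 0.103]
eef_rot: [-0.441, 0.553, -0.552, 0.441]
ft_force: [0.7, -0.5, -0.6]
opening: 0.0852
tcp [485.5 264.7 103. ] yaw -12.77 shift(tool) mm [281.2   3.    4.6] roll needed -4.47 t 14.55
  after turning:  [280.7   3.  -17.3]
```

```bash
python3 -m pendant '[{"grip":1,"x":0,"y":0,"z":0,"roll":-4.5},{"grip":1,"x":0.045,"y":0,"z":0,"roll":0},{"grip":1,"x":0.045,"y":0,"z":0,"roll":0},{"grip":1,"x":0.045,"y":0,"z":0,"roll":0},{"grip":1,"x":0.045,"y":0,"z":0,"roll":0},{"grip":1,"x":0.045,"y":0,"z":-0.006,"roll":0},{"grip":1,"x":0.04,"y":0,"z":-0.006,"roll":0},{"grip":1,"x":0.016,"y":0,"z":-0.005,"roll":0},{"grip":1,"x":0,"y":0,"z":0,"roll":0},{"grip":1,"x":0,"y":0,"z":0,"roll":0}]'
python3 - <<'E'
from h import *
go(.4278,-.0105,-8.3,-.033)
ims=[]
for n,(u,v) in dict(top=(300,230),side=(300,180)).items():
    p,d=bot.snapshot(n);ims.append(cv2.resize(p[v-60:v+60,u-60:u+60],(400,400),interpolation=2))
    W=world(n,d)
    M=(W[...,2]>.06)&(W[...,2]<.19)&(abs(W[...,0]-.428)<.05)&(abs(W[...,1]+.01)<.08)
    P=W[M]*1000
    if len(P):print(n,P.min(0).round(),P.max(0).round());print(P[P[:,2].argsort()[:16]].round().astype(int).tolist())
    if n=='top':
        for q in((181,217),(304,243)):print(rect(W,q,.035,.07))
    else: print(rect(W,(280,272),.035,.07))
cv2.imwrite('pics/c1.png',np.hstack(ims)[:,:,::-1])
E
```

```text
clock: 15.55
eef_pos: [0.4289, -0.0108, 0.1015]
eef_rot: [0.462, -0.535, 0.535, -0.463]
ft_force: [-0.0, -0.6, 0.5]
opening: 0.0854
tcp [428.9 -10.8 101.5] yaw -8.34 shift(tool) mm [-1.000e-01  1.345e+02 -1.300e+00] roll needed -0.04 t 15.55
  after turning:  [ -0.2 134.5  -1.2]
(array([486. , 267.6]), array([58. , 98.7]), np.float32(-12.2), np.float64(51.8))
none at (304, 243) [0.42505078 0.00614892 0.5638764 ]
None
side [410. -61. 154.] [446.  49. 189.]
[[411, -55, 154], [427, 37, 156], [435, 39, 157], [442, 40, 157], [437, 40, 157], [424, 39, 157], [424, 36, 159], [440, 42, 159], [445, 38, 159], [432, 41, 159], [412, -53, 159], [430, 42, 160], [427, 38, 160], [445, 36, 160], [425, 34, 160], [443, 41, 162]]
(array([485. , 265.5]), array([61.6, 99.2]), np.float32(-14.5), np.float64(49.6))
```

View pics/c1.png

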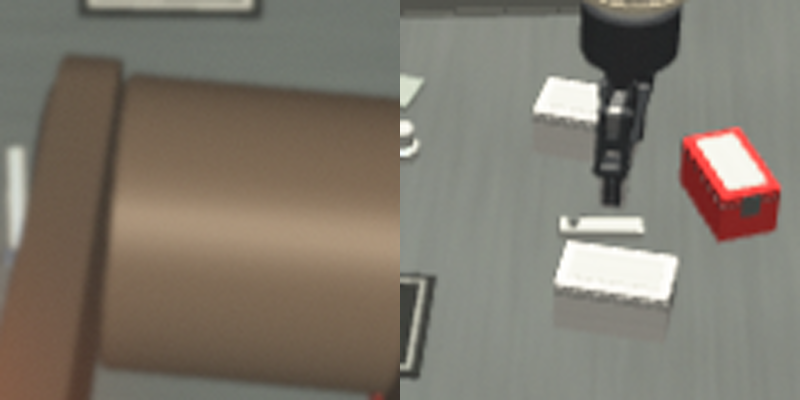

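The left tin is back within 3 mm of its start. The open fingers straddle the middle tin, so I'll descend.

```bash
python3 -m pendant '[{"grip":1,"x":0,"y":0.03,"z":0,"roll":0},{"grip":1,"x":-0.002,"y":0.03,"z":0,"roll":0},{"grip":1,"x":0,"y":0.03,"z":0,"roll":0},{"grip":1,"x":0,"y":0.02,"z":0,"roll":0},{"grip":1,"x":0,"y":0.014,"z":0,"roll":0},{"grip":1,"x":0,"y":0.008,"z":0,"roll":0},{"grip":1,"x":0,"y":0,"z":0,"roll":0}]'
python3 -m pendant '[{"grip":-1,"x":0,"y":0,"z":0,"roll":0},{"grip":-1,"x":0,"y":0,"z":0,"roll":0},{"grip":-1,"x":0,"y":0,"z":0,"roll":0},{"grip":-1,"x":0,"y":0,"z":0,"roll":0},{"grip":-1,"x":0,"y":0,"z":0,"roll":0}]'
```

```text
clock: 16.35
eef_pos: [0.4286, -0.0081, -0.0318]
eef_rot: [-0.463, 0.535, -0.534, 0.463]
ft_force: [-0.3, 0.7, 0.1]
opening: 0.0852
clock: 16.85
eef_pos: [0.4295, -0.0088, -0.0302]
eef_rot: [0.462, -0.534, 0.535, -0.463]
ft_force: [-0.3, 1.6, 8.4]
opening: 0.0554
```

```bash
python3 -m pendant '[{"grip":-1,"x":0,"y":-0.015,"z":0,"roll":0},{"grip":-1,"x":0,"y":-0.025,"z":0,"roll":0},{"grip":-1,"x":0,"y":-0.03,"z":0,"roll":0},{"grip":-1,"x":0,"y":-0.03,"z":0,"roll":0},{"grip":-1,"x":0,"y":-0.02,"z":0.02,"roll":0},{"grip":-1,"x":0,"y":0,"z":0.03,"roll":0},{"grip":-1,"x":0,"y":0,"z":0.03,"roll":0},{"grip":-1,"x":0,"y":0,"z":0,"roll":0}]'
python3 -m pendant '[{"grip":-1,"x":0,"y":0,"z":0.035,"roll":0},{"grip":-1,"x":0,"y":0,"z":-0.035,"roll":0},{"grip":-1,"x":0,"y":0,"z":-0.035,"roll":0},{"grip":-1,"x":0,"y":0,"z":0.035,"roll":0},{"grip":-1,"x":0,"y":0,"z":0.035,"roll":0},{"grip":-1,"x":0,"y":0,"z":-0.035,"roll":0},{"grip":-1,"x":0,"y":0,"z":-0.035,"roll":0},{"grip":-1,"x":0,"y":0,"z":0.035,"roll":0},{"grip":-1,"x":0,"y":0,"z":0,"roll":0},{"grip":-1,"x":0,"y":0,"z":0,"roll":0}]'
python3 -m pendant '[{"grip":-1,"x":0,"y":0,"z":0.01,"roll":0},{"grip":-1,"x":0,"y":0,"z":0.02,"roll":0},{"grip":-1,"x":0,"y":0,"z":0.03,"roll":0},{"grip":-1,"x":0,"y":0,"z":0,"roll":0},{"grip":-1,"x":0,"y":0,"z":0,"roll":0},{"grip":-1,"x":0,"y":0,"z":0,"roll":0},{"grip":-1,"x":0,"y":0,"z":0,"roll":0}]'
python3 -c "
from h import *
ft2(14)"
python3 -m pendant '[{"grip":-1,"x":0,"y":0,"z":-0.01,"roll":0},{"grip":-1,"x":0,"y":0,"z":-0.02,"roll":0},{"grip":-1,"x":0,"y":0,"z":-0.03,"roll":0},{"grip":-1,"x":0,"y":0,"z":0,"roll":0},{"grip":-1,"x":0,"y":0,"z":0,"roll":0},{"grip":-1,"x":0,"y":0,"z":0,"roll":0},{"grip":-1,"x":0,"y":0,"z":0,"roll":0}]'
python3 -c "
from h import *
ft2(14)"
```

```text
clock: 17.65
eef_pos: [0.5125, -0.0209, 0.0901]
eef_rot: [0.461, -0.534, 0.536, -0.464]
ft_force: [0.2, 0.1, -4.8]
opening: 0.0553
clock: 18.65
eef_pos: [0.5083, -0.0203, 0.0893]
eef_rot: [0.462, -0.535, 0.535, -0.463]
ft_force: [-0.5, -0.3, -3.0]
opening: 0.0551
clock: 19.35
eef_pos: [0.5666, -0.0288, 0.0889]
eef_rot: [-0.463, 0.535, -0.535, 0.462]
ft_force: [-0.1, -0.1, -4.3]
opening: 0.0553
t 20.0 F [ 0.14  0.   -5.  ] Tx 0.0202 +- 0.008 p [ 0.5674 -0.0289  0.0889]
  eff [-0.0025, -88.8376, -34.1872, 0.0005, 0.0258, 0.0002] sd [0.0169, 0.1569, 0.061, 0.0005, 0.0055, 0.0002]
clock: 20.75
eef_pos: [0.5086, -0.0204, 0.089]
eef_rot: [0.462, -0.535, 0.535, -0.463]
ft_force: [0.0, 0.1, -5.9]
opening: 0.0551
t 21.4 F [-0.04 -0.18 -5.04] Tx 0.0268 +- 0.0072 p [ 0.508  -0.0203  0.0889]
  eff [0.005, -79.1241, -31.4135, 0.0017, 0.0312, -0.0] sd [0.0173, 0.1621, 0.0687, 0.0003, 0.007, 0.0001]
```

A 0.3 m/s stop may be too weak to carry a damped ball the whole way, so I'll repeat with a fast 0.5 m/s stop in each direction. The joint-5 effort tracks the moment with little noise, so I'll use that too.

```bash
cat >> h.py <<'E'
def ft3(k=10):
    T=[];E=[]
    for i in range(k):
        s=bot.state();R=Ro.from_quat(s['eef_rot']).as_matrix();T.append((R.T@s['ft_torque'])[0]);E.append(s['joint_efforts'][4]);bot.snapshot('side')
    print('t',round(s['clock'],2),'Tx',np.mean(T).round(4),'+-',(np.std(T)/k**.5).round(4),'p',s['eef_pos'].round(4),'j5',(np.array(E)*1000).round(1).tolist())
E
python3 -m pendant '[{"grip":-1,"x":0,"y":0,"z":0.015,"roll":0},{"grip":-1,"x":0,"y":0,"z":0.03,"roll":0},{"grip":-1,"x":0,"y":0,"z":0.045,"roll":0},{"grip":-1,"x":0,"y":0,"z":0.05,"roll":0},{"grip":-1,"x":0,"y":0,"z":0,"roll":0},{"grip":-1,"x":0,"y":0,"z":0,"roll":0},{"grip":-1,"x":0,"y":0,"z":0,"roll":0}]'
python3 -c "
from h import *
ft3(10)"
python3 -m pendant '[{"grip":-1,"x":0,"y":0,"z":-0.015,"roll":0},{"grip":-1,"x":0,"y":0,"z":-0.03,"roll":0},{"grip":-1,"x":0,"y":0,"z":-0.045,"roll":0},{"grip":-1,"x":0,"y":0,"z":-0.05,"roll":0},{"grip":-1,"x":0,"y":0,"z":0,"roll":0},{"grip":-1,"x":0,"y":0,"z":0,"roll":0},{"grip":-1,"x":0,"y":0,"z":0,"roll":0}]'
python3 -c "
from h import *
ft3(10)"
```

```text
clock: 22.15
eef_pos: [0.6454, -0.0403, 0.0884]
eef_rot: [-0.463, 0.535, -0.534, 0.462]
ft_force: [-0.3, -0.3, -5.0]
opening: 0.0557
t 22.6 Tx 0.0068 +- 0.0128 p [ 0.6465 -0.0404  0.0891] j5 [-203.7, -83.6, -20.9, 7.9, 21.5, 28.4, 33.5, 38.6, 44.2, 50.5]
clock: 23.35
eef_pos: [0.5097, -0.0205, 0.0894]
eef_rot: [0.462, -0.534, 0.535, -0.463]
ft_force: [-0.1, -1.1, -4.9]
opening: 0.055
t 23.8 Tx 0.0337 +- 0.0154 p [ 0.5082 -0.0203  0.0888] j5 [286.4, 130.7, 63.5, 39.0, -22.5, 10.2, 30.1, 36.1, 38.8, 41.3]
```

```bash
python3 -c "
from h import *
ft3(8)"
python3 -m pendant '[{"grip":-1,"x":0,"y":0,"z":0.015,"roll":0},{"grip":-1,"x":0,"y":0,"z":0.03,"roll":0},{"grip":-1,"x":0,"y":0,"z":0.045,"roll":0},{"grip":-1,"x":0,"y":0,"z":0.05,"roll":0},{"grip":-1,"x":0,"y":0,"z":0,"roll":0}]'
python3 -c "
from h import *
ft3(26)"
```

```text
t 24.2 Tx 0.0371 +- 0.0119 p [ 0.508  -0.0203  0.0889] j5 [43.1, 44.3, 45.2, 45.9, 46.3, 46.5, 46.7, 47.0]
clock: 24.75
eef_pos: [0.6534, -0.0415, 0.0893]
eef_rot: [0.461, -0.533, 0.536, -0.464]
ft_force: [1.9, 0.0, -5.8]
opening: 0.0554
t 26.0 Tx -0.1025 +- 0.0758 p [ 0.6466 -0.0404  0.0889] j5 [1006.5, -568.4, -474.2, -127.9, -210.2, -93.5, -28.6, 1.1, 14.6, 21.5, 26.3, 31.0, 36.1, 42.1, 49.0, -51.7, 22.7, 66.7, 56.8, 67.5, 75.4, 51.6, 52.9, 53.3, 6.6, 65.1]
```

The middle tin's joint-5 trace has late knocks about 0.7 s after the stop, which suggests a ball rolling and bouncing. I'll put it back and run the same test on the right tin to compare.

```bash
python3 -m pendant '[{"grip":-1,"x":0,"y":0,"z":-0.02,"roll":0},{"grip":-1,"x":0,"y":0,"z":-0.04,"roll":0},{"grip":-1,"x":0,"y":0,"z":-0.04,"roll":0},{"grip":-1,"x":0,"y":0,"z":-0.04,"roll":0},{"grip":-1,"x":0,"y":0,"z":-0.04,"roll":0},{"grip":-1,"x":0,"y":0,"z":-0.03,"roll":0},{"grip":-1,"x":0,"y":0,"z":-0.01,"roll":0},{"grip":-1,"x":0,"y":0,"z":0,"roll":0},{"grip":-1,"x":0,"y":0,"z":0,"roll":0}]'
python3 -c "
from h import *
go(.4292,-.0088,-8.34,-.029)
ft3(3)"
```

```text
clock: 26.95
eef_pos: [0.4304, -0.0089, 0.0893]
eef_rot: [0.462, -0.534, 0.535, -0.463]
ft_force: [-0.4, -0.1, -5.1]
opening: 0.0556
tcp [430.4  -8.9  89.3] yaw -8.27 shift(tool) mm [  0.  118.3  -1.5] roll needed 0.07 t 26.95
  after turning:  [  0.  118.3  -1.2]
t 27.05 Tx 0.0833 +- 0.0096 p [ 0.4305 -0.009   0.0891] j5 [329.1, 177.9, 85.0]
```

```bash
python3 -m pendant '[{"grip":-1,"x":0,"y":0.03,"z":0,"roll":0},{"grip":-1,"x":0,"y":0.03,"z":0,"roll":0},{"grip":-1,"x":0,"y":0.03,"z":0,"roll":0},{"grip":-1,"x":0,"y":0.015,"z":0,"roll":0},{"grip":-1,"x":0,"y":0.008,"z":0,"roll":0},{"grip":-1,"x":0,"y":0.005,"z":0,"roll":0},{"grip":-1,"x":0,"y":0,"z":0,"roll":0},{"grip":0.7,"x":0,"y":0,"z":0,"roll":0},{"grip":1,"x":0,"y":0,"z":0,"roll":0},{"grip":1,"x":0,"y":0,"z":0,"roll":0}]'
python3 -m pendant '[{"grip":1,"x":0,"y":0,"z":0,"roll":0},{"grip":1,"x":0,"y":-0.01,"z":0,"roll":0},{"grip":1,"x":0,"y":-0.04,"z":0,"roll":0},{"grip":1,"x":0,"y":-0.04,"z":0,"roll":0},{"grip":1,"x":0,"y":-0.04,"z":0,"roll":0}]'
python3 -c "
from h import *
go(.4568,-.2558,-11.5,.10)"
```

```text
clock: 28.1
eef_pos: [0.4291, -0.0088, -0.0287]
eef_rot: [0.462, -0.535, 0.535, -0.463]
ft_force: [0.7, -0.1, -0.1]
opening: 0.0852
clock: 28.6
eef_pos: [0.4282, -0.0087, 0.103]
eef_rot: [-0.463, 0.535, -0.535, 0.463]
ft_force: [1.2, -0.5, -0.0]
opening: 0.0853
tcp [428.2  -8.7 103. ] yaw -8.27 shift(tool) mm [240.4   2.9  63.8] roll needed 3.23 t 28.6
  after turning:  [236.4   3.   77.3]
```

```bash
python3 -m pendant '[{"grip":1,"x":0,"y":0,"z":0.03,"roll":3.2},{"grip":1,"x":0.04,"y":0,"z":0.02,"roll":0},{"grip":1,"x":0.04,"y":0,"z":0.02,"roll":0},{"grip":1,"x":0.04,"y":0,"z":0.008,"roll":0},{"grip":1,"x":0.045,"y":0,"z":0,"roll":0},{"grip":1,"x":0.045,"y":0,"z":0,"roll":0},{"grip":1,"x":0.028,"y":0,"z":0,"roll":0},{"grip":1,"x":0,"y":0,"z":0,"roll":0},{"grip":1,"x":0,"y":0,"z":0,"roll":0}]'
python3 - <<'E'
from h import *
go(.4568,-.2558,-11.5,-.033)
for n,(u,v) in dict(top=(300,230),side=(297,130)).items():
    p,d=bot.snapshot(n)
    W=world(n,d)
    M=(W[...,2]>.06)&(W[...,2]<.18)&(abs(W[...,0]-.457)<.05)&(abs(W[...,1]+.256)<.08)
    P=W[M]*1000
    if len(P):print(n,P.min(0).round(),P.max(0).round());print(P[P[:,2].argsort()[:16]].round().astype(int).tolist())
    if n=='top':
        for q in((181,217),(304,243),(415,229)):print(rect(W,q,.035,.07))
    else: print(rect(W,(305,202),.035,.07));cv2.imwrite('pics/d1.png',cv2.resize(p[v-60:v+60,u-60:u+60],(500,500),interpolation=2)[:,:,::-1])
E
```

```text
clock: 29.5
eef_pos: [0.4578, -0.2562, 0.1014]
eef_rot: [-0.447, 0.548, -0.548, 0.447]
ft_force: [-0.1, 1.3, 0.6]
opening: 0.0851
tcp [ 457.8 -256.2  101.4] yaw -11.57 shift(tool) mm [-1.000e-01  1.344e+02 -1.100e+00] roll needed -0.07 t 29.5
  after turning:  [ -0.2 134.4  -1.1]
top [ 456. -209.  156.] [ 460. -203.  179.]
[[460, -204, 156], [458, -204, 157], [456, -208, 165], [458, -204, 165], [456, -209, 167], [460, -203, 167], [457, -204, 173], [457, -204, 179]]
(array([486. , 267.4]), array([57.6, 98.4]), np.float32(-12.9), np.float64(51.8))
(array([428.2,  -5.9]), array([56.4, 98.8]), np.float32(-8.0), np.float64(51.6))
none at (415, 229) [ 0.45180913 -0.2096927   0.21769837]
None
side [ 437. -307.  152.] [ 477. -195.  180.]
[[452, -302, 152], [474, -214, 153], [459, -207, 154], [449, -299, 155], [465, -207, 155], [449, -304, 155], [446, -299, 155], [443, -298, 155], [446, -300, 157], [471, -207, 157], [440, -294, 158], [456, -207, 158], [459, -207, 158], [468, -206, 158], [462, -201, 159], [471, -211, 159]]
(array([426.7,  -7.4]), array([65. , 98.3]), np.float32(-7.7), np.float64(49.6))
```

View pics/d1.png

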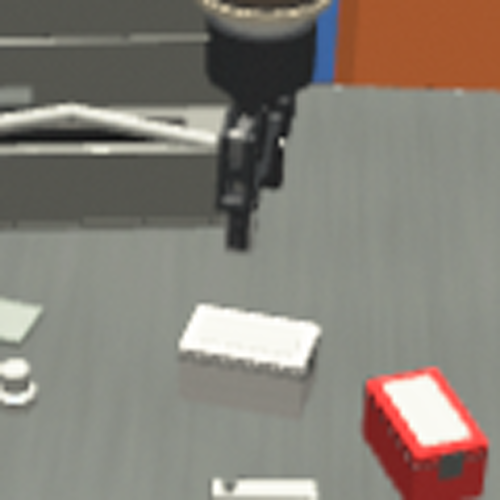

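The middle tin is back within 4 mm. The gripper stands over the right tin, so I'll descend, grip and lift.

```bash
python3 -m pendant '[{"grip":1,"x":0,"y":0.03,"z":0,"roll":0},{"grip":1,"x":0,"y":0.03,"z":0,"roll":0},{"grip":1,"x":0,"y":0.03,"z":0,"roll":0},{"grip":1,"x":0,"y":0.02,"z":0,"roll":0},{"grip":1,"x":0,"y":0.014,"z":0,"roll":0},{"grip":1,"x":0,"y":0.008,"z":0,"roll":0},{"grip":1,"x":0,"y":0,"z":0,"roll":0}]'
python3 -m pendant '[{"grip":-1,"x":0,"y":0,"z":0,"roll":0},{"grip":-1,"x":0,"y":0,"z":0,"roll":0},{"grip":-1,"x":0,"y":0,"z":0,"roll":0},{"grip":-1,"x":0,"y":0,"z":0,"roll":0},{"grip":-1,"x":0,"y":0,"z":0,"roll":0}]'
python3 -m pendant '[{"grip":-1,"x":0,"y":-0.015,"z":0,"roll":0},{"grip":-1,"x":0,"y":-0.025,"z":0,"roll":0},{"grip":-1,"x":0,"y":-0.03,"z":0,"roll":0},{"grip":-1,"x":0,"y":-0.03,"z":0,"roll":0},{"grip":-1,"x":0,"y":-0.02,"z":0,"roll":0},{"grip":-1,"x":0,"y":0,"z":0,"roll":0},{"grip":-1,"x":0,"y":0,"z":0,"roll":0},{"grip":-1,"x":0,"y":0,"z":0,"roll":0}]'
python3 -m pendant '[{"grip":-1,"x":0,"y":0,"z":0.035,"roll":0},{"grip":-1,"x":0,"y":0,"z":-0.035,"roll":0},{"grip":-1,"x":0,"y":0,"z":-0.035,"roll":0},{"grip":-1,"x":0,"y":0,"z":0.035,"roll":0},{"grip":-1,"x":0,"y":0,"z":0.035,"roll":0},{"grip":-1,"x":0,"y":0,"z":-0.035,"roll":0},{"grip":-1,"x":0,"y":0,"z":-0.035,"roll":0},{"grip":-1,"x":0,"y":0,"z":0.035,"roll":0},{"grip":-1,"x":0,"y":0,"z":0,"roll":0},{"grip":-1,"x":0,"y":0,"z":0,"roll":0}]'
python3 -m pendant '[{"grip":-1,"x":0,"y":0,"z":0.015,"roll":0},{"grip":-1,"x":0,"y":0,"z":0.03,"roll":0},{"grip":-1,"x":0,"y":0,"z":0.045,"roll":0},{"grip":-1,"x":0,"y":0,"z":0.05,"roll":0},{"grip":-1,"x":0,"y":0,"z":0,"roll":0}]'
python3 -c "
from h import *
ft3(26)"
python3 -m pendant '[{"grip":-1,"x":0,"y":0,"z":-0.015,"roll":0},{"grip":-1,"x":0,"y":0,"z":-0.03,"roll":0},{"grip":-1,"x":0,"y":0,"z":-0.045,"roll":0},{"grip":-1,"x":0,"y":0,"z":-0.05,"roll":0},{"grip":-1,"x":0,"y":0,"z":0,"roll":0}]'
python3 -c "
from h import *
ft3(26)"
```

```text
clock: 30.3
eef_pos: [0.4581, -0.2552, -0.0315]
eef_rot: [-0.448, 0.548, -0.547, 0.448]
ft_force: [0.4, -0.9, 0.8]
opening: 0.0855
clock: 30.8
eef_pos: [0.4591, -0.2565, -0.03]
eef_rot: [0.447, -0.547, 0.548, -0.448]
ft_force: [-0.2, -0.3, 7.5]
opening: 0.0555
clock: 31.6
eef_pos: [0.4575, -0.2554, 0.0878]
eef_rot: [-0.448, 0.548, -0.547, 0.447]
ft_force: [0.3, -0.4, -4.9]
opening: 0.0549
clock: 32.6
eef_pos: [0.4582, -0.2557, 0.0877]
eef_rot: [-0.448, 0.548, -0.547, 0.447]
ft_force: [-0.3, 0.3, -4.9]
opening: 0.0553
clock: 33.1
eef_pos: [0.6013, -0.2851, 0.0881]
eef_rot: [0.447, -0.546, 0.549, -0.448]
ft_force: [0.0, -0.6, -5.5]
opening: 0.0554
t 34.35 Tx -0.0076 +- 0.0069 p [ 0.5955 -0.2837  0.0889] j5 [924.1, -603.0, -499.7, -276.4, -117.4, -30.6, 8.7, 22.6, 24.6, 21.7, 17.6, 14.0, 10.8, 8.8, 7.5, 7.0, 6.5, 6.4, 6.6, 6.5, 6.3, 6.4, 6.6, 6.7, 7.0, 6.7]
clock: 34.9
eef_pos: [0.4505, -0.2525, 0.088]
eef_rot: [-0.448, 0.55, -0.545, 0.446]
ft_force: [1.0, -0.2, -5.2]
opening: 0.0553
t 36.15 Tx 0.0139 +- 0.009 p [ 0.4583 -0.2559  0.0889] j5 [-1096.1, 852.0, 716.9, 400.1, 180.6, 62.8, 9.2, -11.4, -15.8, -13.7, -9.9, -5.6, -2.1, 0.6, 2.4, 3.9, 4.5, 5.2, 5.5, 5.7, 5.4, 5.3, 6.0, 6.1, 5.8, 6.0]
```

The right tin's trace settles smoothly to the same value at both ends (6.7 and 6.0 mN m) with no knocks, so nothing moves inside. I'll set it back.

```bash
python3 -m pendant '[{"grip":-1,"x":0,"y":0.03,"z":0,"roll":0},{"grip":-1,"x":0,"y":0.03,"z":0,"roll":0},{"grip":-1,"x":0,"y":0.03,"z":0,"roll":0},{"grip":-1,"x":0,"y":0.015,"z":0,"roll":0},{"grip":-1,"x":0,"y":0.008,"z":0,"roll":0},{"grip":-1,"x":0,"y":0.005,"z":0,"roll":0},{"grip":-1,"x":0,"y":0,"z":0,"roll":0},{"grip":0.7,"x":0,"y":0,"z":0,"roll":0},{"grip":1,"x":0,"y":0,"z":0,"roll":0},{"grip":1,"x":0,"y":0,"z":0,"roll":0}]'
python3 -m pendant '[{"grip":1,"x":0,"y":0,"z":0,"roll":0},{"grip":1,"x":0,"y":-0.01,"z":0,"roll":0},{"grip":1,"x":0,"y":-0.04,"z":0,"roll":0},{"grip":1,"x":0,"y":-0.04,"z":0,"roll":0},{"grip":1,"x":0,"y":-0.04,"z":0,"roll":0}]'
python3 -c "
from h import *
go(.4284,-.0080,-8.1,.10)"
```

```text
clock: 37.2
eef_pos: [0.4589, -0.2563, -0.0283]
eef_rot: [0.447, -0.547, 0.548, -0.448]
ft_force: [0.4, -0.4, -0.2]
opening: 0.085
clock: 37.7
eef_pos: [0.4579, -0.2557, 0.103]
eef_rot: [-0.448, 0.548, -0.547, 0.447]
ft_force: [0.8, 0.2, -0.5]
opening: 0.0852
tcp [ 457.9 -255.7  103. ] yaw -11.47 shift(tool) mm [-236.9    3.   -78.2] roll needed -3.37 t 37.7
  after turning:  [-241.     3.   -64.1]
```

```bash
python3 -m pendant '[{"grip":1,"x":0,"y":0,"z":0,"roll":-3.4},{"grip":1,"x":-0.045,"y":0,"z":0,"roll":0},{"grip":1,"x":-0.045,"y":0,"z":0,"roll":0},{"grip":1,"x":-0.045,"y":0,"z":0,"roll":0},{"grip":1,"x":-0.045,"y":0,"z":-0.01,"roll":0},{"grip":1,"x":-0.04,"y":0,"z":-0.02,"roll":0},{"grip":1,"x":-0.02,"y":0,"z":-0.02,"roll":0},{"grip":1,"x":-0.001,"y":0,"z":-0.014,"roll":0},{"grip":1,"x":0,"y":0,"z":0,"roll":0},{"grip":1,"x":0,"y":0,"z":0,"roll":0}]'
python3 - <<'E'
from h import *
go(.4284,-.0080,-8.1,-.033)
p,d=bot.snapshot('side');W=world('side',d)
print(rect(W,(305,205),.035,.07),rect(W,(297,152),.035,.07))
p,d=bot.snapshot('top');print(rect(world('top',d),(415,229),.035,.07))
E
```

```text
clock: 38.7
eef_pos: [0.4295, -0.0089, 0.1015]
eef_rot: [0.463, -0.534, 0.534, -0.464]
ft_force: [0.8, -0.5, 0.7]
opening: 0.0855
tcp [429.5  -8.9 101.5] yaw -8.09 shift(tool) mm [ -0.7 134.5  -1.4] roll needed 0.01 t 38.7
  after turning:  [ -0.7 134.5  -1.2]
(array([426.9,  -7. ]), array([64.3, 98.4]), np.float32(-9.8), np.float64(49.5)) (array([ 473., -257.]), array([64.9, 65.7]), np.float32(-14.9), np.float64(49.1))
(array([ 457.5, -252.6]), array([57.3, 99. ]), np.float32(-10.8), np.float64(51.3))
```

```bash
python3 -m pendant '[{"grip":1,"x":0,"y":0.03,"z":0,"roll":0},{"grip":1,"x":0,"y":0.03,"z":0,"roll":0},{"grip":1,"x":0,"y":0.03,"z":0,"roll":0},{"grip":1,"x":0,"y":0.02,"z":0,"roll":0},{"grip":1,"x":0,"y":0.014,"z":0,"roll":0},{"grip":1,"x":0,"y":0.008,"z":0,"roll":0},{"grip":1,"x":0,"y":0,"z":0,"roll":0}]'
python3 -m pendant '[{"grip":-1,"x":0,"y":0,"z":0,"roll":0},{"grip":-1,"x":0,"y":0,"z":0,"roll":0},{"grip":-1,"x":0,"y":0,"z":0,"roll":0},{"grip":-1,"x":0,"y":0,"z":0,"roll":0},{"grip":-1,"x":0,"y":0,"z":0,"roll":0}]'
python3 -m pendant '[{"grip":-1,"x":0,"y":-0.015,"z":0,"roll":0},{"grip":-1,"x":0,"y":-0.025,"z":0,"roll":0},{"grip":-1,"x":0,"y":-0.03,"z":0,"roll":0},{"grip":-1,"x":0,"y":-0.03,"z":0,"roll":0},{"grip":-1,"x":0,"y":-0.03,"z":0,"roll":0},{"grip":-1,"x":0,"y":-0.02,"z":0.01,"roll":0},{"grip":-1,"x":0,"y":0,"z":0.02,"roll":0},{"grip":-1,"x":0,"y":0,"z":0,"roll":0}]'
python3 -m pendant '[{"grip":-1,"x":0,"y":0,"z":0.015,"roll":0},{"grip":-1,"x":0,"y":0,"z":0.03,"roll":0},{"grip":-1,"x":0,"y":0,"z":0.045,"roll":0},{"grip":-1,"x":0,"y":0,"z":0.05,"roll":0},{"grip":-1,"x":0,"y":0,"z":0,"roll":0}]'
python3 -c "
from h import *
ft3(30)
go(.652,.011,-8.1,.12)"
```

```text
clock: 39.5
eef_pos: [0.4287, -0.0088, -0.0319]
eef_rot: [-0.464, 0.534, -0.534, 0.463]
ft_force: [0.3, -0.8, 0.5]
opening: 0.0854
clock: 40.0
eef_pos: [0.4294, -0.0085, -0.0302]
eef_rot: [0.463, -0.534, 0.534, -0.464]
ft_force: [-0.1, -3.7, 4.5]
opening: 0.0552
clock: 40.8
eef_pos: [0.4615, -0.0128, 0.1205]
eef_rot: [0.462, -0.533, 0.535, -0.465]
ft_force: [-0.2, 0.2, -4.7]
opening: 0.0556
clock: 41.3
eef_pos: [0.6029, -0.0331, 0.1192]
eef_rot: [0.462, -0.533, 0.535, -0.465]
ft_force: [0.4, 0.1, -5.4]
opening: 0.0555
t 42.75 Tx -0.0487 +- 0.0079 p [ 0.5971 -0.0321  0.1189] j5 [717.5, -685.7, -280.6, -333.3, -200.8, -92.6, -32.9, -12.0, -7.9, -10.8, -15.7, -20.2, -24.2, -27.3, -29.1, -30.6, -31.6, -32.2, -32.7, -33.4, -33.1, -33.5, -33.7, -33.6, -34.0, -34.0, -34.1, -34.0, -34.6, -34.0]
tcp [597.  -32.2 118.9] yaw -8.07 shift(tool) mm [-50.4  -1.1  48.3] roll needed 0.03 t 42.8
  after turning:  [-50.5  -1.1  48.3]
```

The middle tin's moment now settles at −34 mN m, against +47 before, which is decisive: the ball moved from end to end. I'll carry it over the mat.

```bash
python3 -m pendant '[{"grip":-1,"x":-0.01,"y":0,"z":0.01,"roll":0},{"grip":-1,"x":-0.015,"y":0,"z":0.014,"roll":0},{"grip":-1,"x":-0.015,"y":0,"z":0.014,"roll":0},{"grip":-1,"x":-0.01,"y":0,"z":0.01,"roll":0},{"grip":-1,"x":0,"y":0,"z":0,"roll":0},{"grip":-1,"x":0,"y":0,"z":0,"roll":0},{"grip":-1,"x":0,"y":0,"z":0,"roll":0},{"grip":-1,"x":0,"y":0,"z":0,"roll":0},{"grip":-1,"x":0,"y":0,"z":0,"roll":0},{"grip":-1,"x":0,"y":0,"z":0,"roll":0}]'
python3 - <<'E'
from h import *
go(.652,.011,-8.1,.12)
p,d=bot.snapshot('side');W=world('side',d)
M=(W[...,2]>.12)&(W[...,2]<.21)&(abs(W[...,0]-.65)<.08)&(abs(W[...,1]-.013)<.05);P=W[M]*1000
print(P.min(0).round(),P.max(0).round(),np.percentile(P,[2,98],axis=0).round())
q,d2=bot.snapshot('top');V=world('top',d2);d0=np.load('/tmp/top0.npy')
for c in((181,217),(415,229)):print(rect(V,c,.035,.07))
for n,c in dict(pinl=(245,232),pinr=(350,238),sa=(202,131),sb=(396,153),spool=(161,148),ham=(125,240)).items(): print(n,rect(V,c,.006,.12,80))
cv2.imwrite('pics/e1.png',np.hstack([cv2.resize(i,(400,300)) for i in(q,p)])[:,:,::-1])
E
```

```text
clock: 43.8
eef_pos: [0.6515, 0.0103, 0.119]
eef_rot: [0.463, -0.534, 0.534, -0.463]
ft_force: [0.1, -0.1, -4.4]
opening: 0.0554
tcp [651.5  10.3 119. ] yaw -8.09 shift(tool) mm [-0.7 -1.   0.4] roll needed 0.01 t 43.8
  after turning:  [-0.7 -1.   0.4]
[597. -28. 147.] [701.  55. 210.] [[599. -17. 150.]
 [698.  51. 204.]]
none at (181, 217) [0.44020625 0.08769447 0.75105564]
None
none at (415, 229) [ 0.43245702 -0.05225241  0.75755759]
None
none at (245, 232) [0.42988085 0.0447384  0.78962182]
pinl None
none at (350, 238) [ 0.42669762 -0.0092674   0.79088346]
pinr None
none at (202, 131) [0.50648094 0.08543963 0.70183462]
sa None
sb (array([ 633. , -227.3]), array([20.7, 28.1]), np.float32(35.3), np.float64(31.2))
spool (array([644.1, 315.4]), array([88.5, 88.6]), np.float32(-29.3), np.float64(51.0))
ham (array([481. , 430.8]), array([150.4, 284.8]), np.float32(0.0), np.float64(35.7))
```

View pics/e1.png

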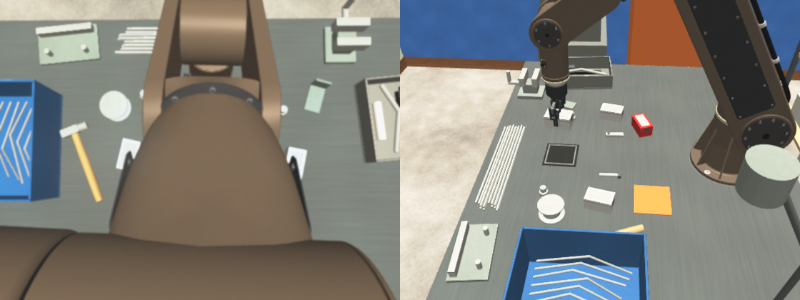

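The side view shows the tin held level, with the underside at about 0.15 m. It spans x 599–698 mm and stands over the mat centre. The other tins and the visible bystanders are in place, so I'll hand in.

```bash
python3 -c "
from h import *
s=bot.state();print(s['clock'],s['opening'],np.abs(s['qvel']).max());print(bot.close_job())"
```

```text
43.9 0.055308709967204155 0.002330605663373347
the job is handed in; nothing more can be done
None
```

I shook the left, middle and right tins in that order and set each back upright. I then presented the **middle tin**, which is the one that rattles, and handed in at 43.9 s with it still held.

**How I chose it:**
- **Middle tin:** its moment settled about 80 mN m apart between two stops and showed late knocks.
- **Right tin:** it settled at the same value at both ends (about 6–7 mN m) with no knocks.
- **Left tin:** it had only the gentler 0.3 m/s test, which gave 14 ± 9 mN m. That alone wasn't decisive; the middle tin's result was.

**Last checks:**
- **Held tin:** it was still and gripped, with an opening of 55 mm. Its underside was about 0.15 m above the bench, and it was within a few mm of the mat centre.
- **Other tins:** earlier top views put the left and right tins within about 5 mm of where they started.
- **Bystanders:** in the last top view the arm hid both tins, both pins and spare_a, so I saw those only by eye in the side view. I measured spare_b, the spool and the hammer, partly hidden in that view. spare_b and the spool were within about 6 mm of their start. The hammer reading differed by 15 mm, though nothing went near it. I never got a position for the bracket.

**One disagreement:** the fingertips showed about 40 mm higher in the camera depth than the reported TCP. The first close on the left tin was therefore empty, above the lid and without contact. I corrected for the offset from then on.

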